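# Finish tapping a nut blank by hand crank

## Robot

A 6-joint arm with a two-finger parallel gripper is mounted at the origin on a cart in front of the work surface, level with it; the furniture and walls round the work are solid. World frame = base frame: x ahead of the robot, y to its left, z up, the work surface at z = 0. Lengths are in m, angles in degrees, forces in N, time in s.
With the tool pointing down it reaches from about 0.4 to 0.825 m from the base axis. Payload 7 kg.
Tool frame: the origin (TCP) lies on the front face of the gripper's body, between the roots of the fingers; the fingertips stand 66 mm ahead of it and the grasp point (between the pads) lies 47 mm ahead of it; z points along the fingers, y is the line along which they close (so a half turn about z gives the same grasp; the last joint's range is limited). The gripper opens to 88 mm and grips with 3 to 60 N. Pads are 19 mm wide; open, the fingers measure 130 mm over their backs; the gripper's body (78 mm by 193 mm) begins 47 mm behind the grasp point.
Start: joints at [81.996, 20.546, 0.682, 0, -70.136, -16.507], TCP at [0.28, 0.614, 0.292] pointing down, gripper open.
Joint ranges: [-176.03, 176.03], [-82.01, 121.73], [-58.28, 71.71], [-173.87, 95.51], [-174.79, -0.11], [-173.66, 173.66]. Speed limits (degrees/s): [136.94, 136.94, 172.46, 180, 180, 180].

## Interface

Orientations are given as [roll, pitch, yaw] about the fixed x, y, z axes, in that order (R = Rz(yaw) Ry(pitch) Rx(roll)).
In Python, from plant import ctrl gives the robot as it stands.
- The arm moves only by the tool send_rows, never from a script. Its argument "deltas" is a list of rows, each a list of 2 entries, a list of its own where there are three numbers: the shift along the tool's x, y, z each as a share of 800 mm, from -1 to 1, then the turn about the tool's z as a share of 90 degrees, from -1 to 1. A call has exactly 5 rows; each row is the pose to reach, as a shift and turn from the pose commanded when the call began, along the tool's axes at that moment; what a row does not reach only later rows make up. A row lasts 1/12 s, in which the tool goes at most 41.7 mm and 7.16 degrees, less where a joint would pass 70% of its speed; a pose out of reach is approached as far as the arm can. A call with a number of a shift or a turn outside -1 to 1 is refused whole. A call with a gripper value outside its range is refused whole. "gripper" is the opening, from 0 (shut) to 1 (fully open), set as the call begins (left out, the last holds). The fingers move at their own pace and stop on an object; the grip force is fixed at half the most. Time passes only in rows, so rows that repeat a pose let the fingers close, or fill a call up. It gives the time, the measured TCP pose, the force, the opening and the grip force at its end, in the units of the state.
- ctrl.get_obs(): the state, without advancing time (a new reading comes with each control period).
- ctrl.snapshot(name): name is "scene" or "top" or "wrist"; returns a dict with "color" (420x560x3 uint8, red, green, blue), "vertical_fov" (degrees; the focal length in pixels is half the picture's height over the tangent of half this angle, whatever the lens; pixels are square), "cx", "cy" (the principal point, pixels), "rvec" (rotation vector, rad) and "tvec" (3), from world to camera coordinates, as OpenCV has them. Camera axes: x right, y down, z forward; pixel columns grow to the right and rows downward; lengths in m; the calibration is good to about 2 mm. A picture is of the moment at which its call begins. There is no depth.
- ctrl.close_job(): hands the job in; it is judged then, once.
Trained networks look in a picture, given as the dict that the camera call returned (one of the last four; its "shot" number tells which), for a name from the list of things; names that differ only in an ending like _2 or _b are one class to them, and where a whole thing is asked for, a point or a joint stands for the part that bears it (a point fixed in the world has none). Each returns a list of dicts, best first, with "conf" (0 to 1); they miss things now and then, are a little off and sometimes report something else, mostly with a low value. They report only what shows in the picture. A call takes as long as a camera call.
- ctrl.boxes_of(picture, thing): "xy" ([column, row] as shares, 0 to 1, of the picture: columns of its width, rows of its height, amid what is visible of it).
- ctrl.cut_out(picture, thing): "pixels" (420x560 bool, what is visible of it) and "xy" ([column, row] as shares, 0 to 1, of the picture: columns of its width, rows of its height, amid what is visible of it).
The state is a dict: "clock": time; "joint_pos": joint angles; "qvel": joint speeds; "tau": joint torques, N m; "tool_pos": TCP position; "orientation": TCP orientation; "force": force on the tool from outside, world axes, zero at the start; "moment": the same for the moment, N m; "opening": finger opening in m; "gripper_force": force on a finger pad.
Only numpy, scipy, OpenCV 4.12 (cv2) and the standard library are available. Lean on these libraries where they do the work, as an engineer would, in place of code of your own. Each camera call takes 0.05 s, during which the arm holds its last target. There are 200 camera calls.

## Task

Clamp the nut blank by swinging the cam lever fully closed, then finish cutting its thread with the tap crank: turn the tap clockwise (seen from above) about half a turn until the chips bind, back a quarter turn to break them, and go on like this until the tap's depth collar seats on the blank. Wind the crank gently, never forcing it against a bind or the stop, or the tap will snap; leave the lever closed and the tap in the blank, let go of everything, and do not disturb the glassware and the weight standing near.

Things in the scene. Friction and masses are not known exactly. Their poses are not given: they have to be found in the camera images.
- jig: Tapping jig fixed to the table: grey base plate 120 x 250 x 12 mm (x by y) with two dark vice jaws and between them an aluminium hexagonal nut blank (36 mm across flats). Origin: centre of the plate's underside, on the table. z up, y along the plate towards the tap end. The tap stands in the blank at jig (0, 0.050); the cam lever pivots at jig (0, -0.060).
- clamp (a joint): Swing of the steel cam lever, rad: 0 open (lever points along jig -x), growing counter-clockwise seen from above to 1.5, fully closed against its stop (points along jig -y). Takes about 0.25 N m and stays where it is left. Closing it moves the lever-side jaw onto the blank.
- clamp_post (a point): Top centre of the upright black post at the free end of the cam lever: 12 mm in diameter, from 28 to 66 mm above the table, on a flat steel lever 14 mm wide, 75 mm from the lever's pivot axis.
- tap (a joint): Turn of the tap itself in the blank, rad: 0 at the start, growing clockwise seen from above; it sinks 2.5 mm a turn and takes about 0.15 N m. At 5.9 its depth collar meets the blank: a firm stop, the full depth. On the way chips bind it twice: first somewhere between 2.5 and 3.75, then 1.57 beyond the first. Where is only felt; backing off before it is felt does not spare it.
- tap_axis (a point): Point on the tap's axis between its 28 mm depth collar and the crank hub, 50 mm above the table at the start. z up; x and y turn with the tap. At a bind the tap stops while the crank winds up on it; pushing harder does not pass it. It is gone once the tap has been turned back 1.15 rad or more from it (a full quarter turn does): then the tap goes freely forward past that place.
- crank_hub (a point): Centre of the top of the crank's steel hub (26 mm in diameter, 75 mm above the table at the start), on the tap's axis; y points along the bar to the knob. The hub sits on the tap like a torsion spring: unloaded its axes match tap_axis, and it winds up 1 rad for each 5 N m. The tap snaps when the hub is wound 0.15 rad on it, either way (about 0.75 N m, 15 N at the knob).
- knob_mid (a point): Middle of the upright black crank knob: 16 mm in diameter, from 74 to 113 mm above the table at the start (this point at 92), 42 to 58 mm from the tap's axis, on a 10 mm steel bar. It spins freely on its pin; the bar slides 8 mm either way in the hub with little friction. At the start it is on the jig's +y side of the tap; it circles and sinks with the tap.
- beaker_50: Bystander: small clear beaker, 48 mm across, 56 mm tall, origin at its underside.
- vial_1: Bystander: small white-capped vial, 25 mm in diameter, 47 mm tall, origin at its underside.
- weight_50g: Bystander: small brass weight, 20 mm in diameter, 31 mm tall, origin at its underside.

How it is judged:
By the outcome, as a careful person would: the job done as asked, in the order asked, and still so for the second after the job is handed in, with the robot touching nothing.
It also fails if it takes over 72 s, if anything falls off the work surface, if the arm or the gripper's body presses on something with over 40 N, if the wrist force passes 120 N, or if a joint passes its speed limit or range.

## Working session

There is one attempt and no reset: what is moved stays moved. The work goes in short steps, Python scripts to look and compute and a tool call to move; the robot and the scene stay as the last step left them, time stands still between calls to the robot, and variables do not carry over. Pictures are saved under pics/ and viewed, at most 10 in all, crops included, and the job is handed in when it is done.

Besides the shell and the picture viewer there is one more tool, called after "Emit:" as name([rows], argument=value, ...), one row to a line, values as JSON. send_rows: Moves the arm, as the interface text tells. Shift numbers are shares of 800 mm and turn numbers shares of 90 degrees, none past 1 either way. Its arguments: {"type":"object","properties":{"deltas":{"type":"array","items":{"type":"array"}},"gripper":{"type":"number"}},"required":["deltas"]}

```bash
mkdir -p pics; cat > h.py <<'E'
import numpy as np, cv2
from scipy.spatial.transform import Rotation as Ro
from plant import ctrl
def K(p):
    h=p["color"].shape[0]; f=h/2/np.tan(np.radians(p["vertical_fov"]/2)); return f
def ray(p,xy):
    f=K(p); R=cv2.Rodrigues(np.array(p["rvec"],float))[0]; t=np.array(p["tvec"],float).ravel()
    u,v=xy[0]*560,xy[1]*420
    d=R.T@np.array([(u-p["cx"])/f,(v-p["cy"])/f,1]); c=-R.T@t; return c,d
def atz(p,xy,z):
    c,d=ray(p,xy); return c+d*(z-c[2])/d[2]
def proj(p,X):
    return cv2.projectPoints(np.array(X,float).reshape(-1,3),np.array(p["rvec"],float),np.array(p["tvec"],float),np.array([[K(p),0,p["cx"]],[0,K(p),p["cy"]],[0,0,1.]]),None)[0].reshape(-1,2)
def save(p,n): cv2.imwrite("pics/"+n+".png",p["color"][:,:,::-1])
E
python3 - <<'E'
from h import *
print(ctrl.get_obs())
for n in ["scene","top"]:
    p=ctrl.snapshot(n); save(p,n+"0")
    print(n,p["vertical_fov"],p["cx"],p["cy"],"cam",(ray(p,(0,0))[0]).round(3))
    for t,z in [("jig",0.012),("clamp_post",.066),("tap_axis",.05),("crank_hub",.075),("knob_mid",.092),("beaker_50",.028),("vial_1",.024),("weight_50g",.015)]:
        for b in ctrl.boxes_of(p,t)[:2]: print(t,round(b["conf"],2),(np.array(b["xy"])*[560,420]).round(1),atz(p,b["xy"],z).round(4))
E
```

```text
{'clock': 0.0, 'joint_pos': array([ 8.19968730e+01,  2.05923851e+01,  6.32233005e-01, -1.88933805e-02,
       -7.01345917e+01, -1.65071911e+01]), 'qvel': array([-0.04572666, -0.02079457, -0.02829116,  0.08848845, -0.02198417,
       -0.0604628 ]), 'tau': array([ 2.62803725e-03, -5.82729685e+01,  2.93050289e+01,  6.99738890e+00,
        6.93943395e-03, -1.58527764e-04]), 'tool_pos': array([0.27988902, 0.61381666, 0.29120402]), 'orientation': array([ 1.79904114e+02, -9.89384637e-03, -2.45167448e+01]), 'force': array([-1.1201615 , -1.28032513, -0.63163881]), 'moment': array([ 0.06527182, -0.01241556,  0.02972239]), 'gripper_force': 0.0, 'opening': 0.08751310632746812}
scene 46.55206331336939 272.4126011132975 207.68698831449106 cam [ 0.168 -0.757  0.728]
jig 0.68 [246.6 178.4] [0.6656 0.4525 0.012 ]
jig 0.59 [377.9 267.5] [ 0.7644 -0.0748  0.012 ]
clamp_post 0.53 [274.9 268.4] [ 0.5228 -0.0303  0.066 ]
tap_axis 0.73 [264.6 222.2] [0.5885 0.1603 0.05  ]
crank_hub 0.87 [264.  218.9] [0.5778 0.14   0.075 ]
knob_mid 0.71 [258.3 212.4] [0.5669 0.1486 0.092 ]
beaker_50 0.7 [249.3 178. ] [0.6626 0.4242 0.028 ]
vial_1 0.74 [380.2 267.1] [ 0.7598 -0.0875  0.024 ]
vial_1 0.47 [275.7 259.1] [0.5619 0.0452 0.024 ]
weight_50g 0.72 [271.9 266.3] [0.5473 0.0356 0.015 ]
weight_50g 0.48 [279.5 347.2] [ 0.4545 -0.1869  0.015 ]
top 47.90281761147232 276.0265050484044 203.69570466083093 cam [0.375 0.132 1.216]
jig 0.57 [301.5 205.8] [0.5778 0.0693 0.012 ]
clamp_post 0.61 [328.5 216.1] [0.5417 0.0066 0.066 ]
tap_axis 0.72 [280.7 202.4] [0.5812 0.1232 0.05  ]
crank_hub 0.74 [278.9 202. ] [0.5778 0.1278 0.075 ]
knob_mid 0.67 [266.9 201. ] [0.5779 0.1567 0.092 ]
knob_mid 0.39 [283.8 203.4] [0.5711 0.116  0.092 ]
beaker_50 0.52 [160.7 181.2] [0.6471 0.4307 0.028 ]
vial_1 0.63 [325.5 214.6] [0.5517 0.0095 0.024 ]
vial_1 0.53 [361.8 136.3] [ 0.7572 -0.0935  0.024 ]
weight_50g 0.42 [403.  250.9] [ 0.4562 -0.1837  0.015 ]
```

```bash
python3 - <<'E'
import cv2,numpy as np
a=cv2.imread("pics/scene0.png")[130:330,180:420]; b=cv2.imread("pics/top0.png")[110:310,180:420]
cv2.imwrite("pics/c.png",np.vstack([cv2.resize(a,(720,600))[:,:],])); 
cv2.imwrite("pics/d.png",cv2.resize(b,(720,600)))
E
```

```text
(no output)
```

View pics/c.png

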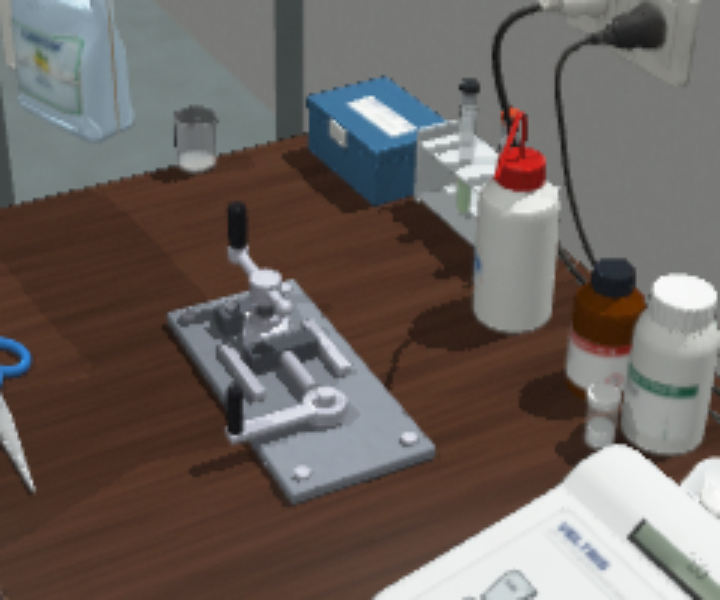

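View pics/d.png

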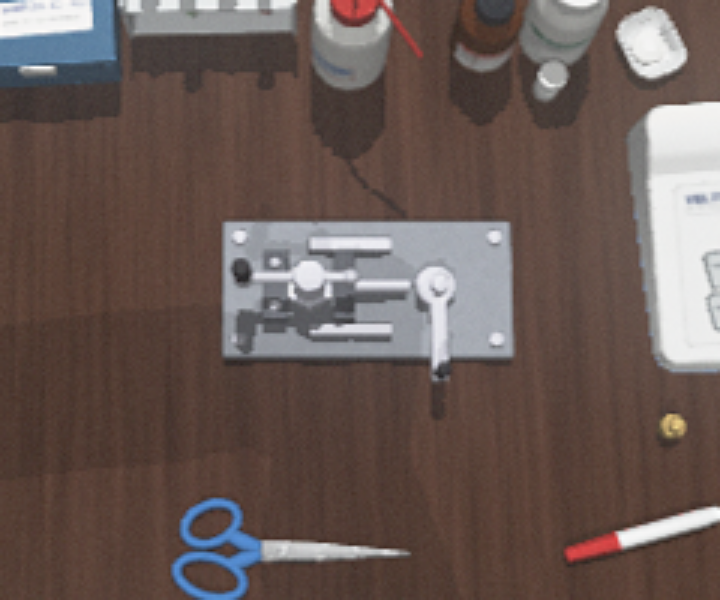

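The jig lies with its +y along world +y: the tap is at about (0.58, 0.12) and the lever points to -x. The beaker, vial and weight are well clear.

```bash
cat >> h.py <<'E'
def plan(target,yaw,obs=None):
    o=obs or ctrl.get_obs(); R=Ro.from_euler('xyz',o['orientation'],degrees=True).as_matrix()
    d=R.T@(np.array(target)-o['tool_pos']); t=-(yaw-o['orientation'][2]+180)%360
    t=(-(yaw-o['orientation'][2])+180)%360-180
    print('shares',(d/.8).round(4),'turn',round(t/90,3))
E
python3 - <<'E'
from h import *
from scipy.optimize import least_squares
T=ctrl.snapshot("top"); S=ctrl.snapshot("scene")
c=np.array([[254,183.7],[350.7,184],[254,229],[351.2,229.2]])
cj=np.array([[.06,.125,.012],[.06,-.125,.012],[-.06,.125,.012],[-.06,-.125,.012]])
cs=np.array([[168,317],[295,283],[434,450],[293,500]])/3+[180,130]
csj=np.array([[-.06,.125,.012],[.06,.125,.012],[.06,-.125,.012],[-.06,-.125,.012]])
P=[]
def W(q,X):
    X=np.array(X,float).reshape(-1,3); a=q[2]; R=np.array([[np.cos(a),-np.sin(a),0],[np.sin(a),np.cos(a),0],[0,0,1]])
    return X@R.T+[q[0],q[1],0]
names={"clamp_post":(-.075,-.06,.047),"crank_hub":(0,.05,.07),"knob_mid":(0,.1,.092)}
obs=[(T,cj,c,1),(S,csj,cs,1)]
for p in (T,S):
    for n,x in names.items():
        b=[b for b in ctrl.boxes_of(p,n) if b["conf"]>.5]
        if b: obs.append((p,np.array([x]),np.array([b[0]["xy"]])*[560,420],.3)) 
def res(q,o): return np.concatenate([(w*(proj(p,W(q,X))-u)).ravel() for p,X,u,w in o])
for o in (obs,obs[:1],obs[1:2]):
    r=least_squares(lambda q:res(q,o),[.578,.07,0],loss='soft_l1'); print(r.x.round(4),res(r.x,o).round(1))
q=least_squares(lambda q:res(q,obs),[.578,.07,0],loss='soft_l1').x
print("post",W(q,(-.075,-.06,.05)),"pivot",W(q,(0,-.06,0)),"tap",W(q,(0,.05,0)),"knob",W(q,(0,.1,.098)))
p=W(q,(-.075,-.06,0))[0]; p[2]=.25; plan(p,-90+np.degrees(q[2]))
E
```

```text
[ 0.5772  0.0662 -0.0229] [ 0.6 -0.5 -0.1 -0.6  0.1  0.   0.6  0.  -1.  -0.5 -0.5 -0.7  1.3  0.5
 -0.5 -0.2 -0.2  6.4 -0.1 -0.1 -2.1  0.3 -3.3 -0.5  1.1  1.   0.8 -1.5]
[ 0.5765  0.067  -0.0239] [ 0.3 -0.3 -0.3 -0.3 -0.2  0.2  0.3  0.3]
[ 0.5777  0.0655 -0.026 ] [-0.6 -0.5 -0.  -0.6  1.6  0.8 -0.4 -0.1]
post [[0.50082364 0.00792208 0.05      ]] pivot [[0.57580403 0.0062071  0.        ]] tap [[0.57831935 0.11617833 0.        ]] knob [[0.57946267 0.16616526 0.098     ]]
shares [0.5655 0.575  0.0527] turn 0.742
```

Emit:
send_rows([
  [[0.028, 0.029, 0.0], 0],
  [[0.057, 0.058, 0.0], 0],
  [[0.085, 0.086, 0.0], 0],
  [[0.113, 0.115, 0.0], 0],
  [[0.141, 0.144, 0.0], 0],
], gripper=0.45)

```text
clock: 1.72
tool_pos: [0.3351, 0.4611, 0.2922]
orientation: [-180.0, -0.0, -24.5]
force: [-0.4, 0.1, 0.1]
opening: 0.0596
gripper_force: 0.0
```

Emit:
send_rows([
  [[0.028, 0.029, 0.0], 0],
  [[0.057, 0.058, 0.0], 0],
  [[0.085, 0.086, 0.0], 0],
  [[0.113, 0.115, 0.0], 0],
  [[0.141, 0.144, 0.0], 0],
])

```text
clock: 2.13
tool_pos: [0.39, 0.3094, 0.2924]
orientation: [-180.0, -0.0, -24.5]
force: [0.6, -0.7, -0.3]
opening: 0.0401
gripper_force: 0.0
```

Emit:
send_rows([
  [[0.028, 0.029, 0.0], 0],
  [[0.057, 0.058, 0.0], 0],
  [[0.085, 0.086, 0.0], 0],
  [[0.113, 0.115, 0.0], 0],
  [[0.141, 0.144, 0.0], 0],
])

```text
clock: 2.55
tool_pos: [0.4448, 0.1578, 0.2926]
orientation: [-179.9, -0.0, -24.5]
force: [-0.5, 1.3, -0.7]
opening: 0.0395
gripper_force: 0.0
```

Emit:
send_rows([
  [[0.028, 0.029, 0.0], 0.07],
  [[0.057, 0.058, 0.0], 0.14],
  [[0.085, 0.086, 0.0], 0.21],
  [[0.113, 0.115, 0.0], 0.28],
  [[0.141, 0.144, 0.0], 0.36],
])

```text
clock: 2.97
tool_pos: [0.4997, 0.0061, 0.2926]
orientation: [-179.9, -0.0, -57.2]
force: [0.9, 0.8, -0.2]
opening: 0.0396
gripper_force: 0.0
```

Emit:
send_rows([
  [[0.0, 0.0, 0.01], 0.08],
  [[0.0, 0.0, 0.02], 0.16],
  [[0.0, 0.0, 0.03], 0.24],
  [[0.0, 0.0, 0.04], 0.31],
  [[0.0, 0.0, 0.05], 0.38],
])

```text
clock: 3.38
tool_pos: [0.4994, 0.0074, 0.252]
orientation: [-180.0, 0.0, -91.4]
force: [0.7, 1.0, 0.1]
opening: 0.0399
gripper_force: 0.0
```

```bash
python3 - <<'E'
from h import *
o=ctrl.get_obs(); print(o['clock'],o['tool_pos'],o['orientation'],o['joint_pos'].round(1),o['opening'])
p=ctrl.snapshot("wrist"); save(p,"w1")
print(proj(p,[[.5008,.0079,.066],[.5008,.0079,.028],[.5758,.0062,.035],[.5783,.1162,.075],[.5795,.1662,.113]]).round())
for n in ("clamp_post","knob_mid","crank_hub"):
    for b in ctrl.cut_out(p,n)[:2]: print(n,b["conf"],np.array(b["xy"])*[560,420])
plan([.5008,.0079,.12],-91.3)
E
```

```text
3.3833 [0.49943312 0.00744305 0.25196615] [-1.79978842e+02  7.04979856e-03 -9.14245376e+01] [ 23.4   5.7 -24.4   0.  -59.8 -24.9] 0.03991164146459979
[[278. 200.]
 [278. 189.]
 [198. 191.]
 [196. 318.]
 [190. 396.]]
clamp_post 0.83 [227.584 190.89 ]
shares [-0.0004 -0.0016  0.1656] turn 0.005
```

View pics/w1.png

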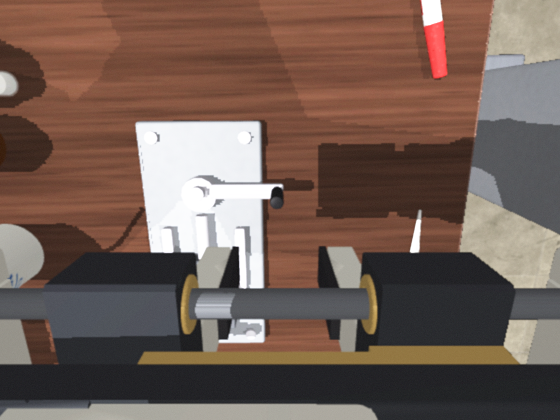

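The post top shows at (277, 200) and the projection predicts (278, 200), so the jig pose is right. Descend and grip.

Emit:
send_rows([
  [[0.0, -0.0016, 0.045], 0],
  [[0.0, -0.0016, 0.09], 0],
  [[0.0, -0.0016, 0.13], 0],
  [[0.0, -0.0016, 0.165], 0],
  [[0.0, -0.0016, 0.193], 0],
])

```text
clock: 4.0
tool_pos: [0.5005, 0.0077, 0.0965]
orientation: [180.0, -0.0, -90.8]
force: [0.2, -0.1, 0.0]
opening: 0.0391
gripper_force: 0.0
```

Emit:
send_rows([
  [[0, 0, 0], 0],
  [[0, 0, 0], 0],
  [[0, 0, 0], 0],
  [[0, 0, 0], 0],
  [[0, 0, 0], 0],
], gripper=0.0)

```text
clock: 4.42
tool_pos: [0.5014, 0.0079, 0.0992]
orientation: [-179.9, 0.1, -91.0]
force: [8.0, -1.0, -4.0]
opening: 0.0116
gripper_force: 8.0
```

```bash
python3 - <<'E'
from h import *
o=ctrl.get_obs(); print(o['clock'],o['tool_pos'],o['orientation'],o['opening'],o['force'],o['gripper_force'])
R=Ro.from_euler('xyz',o['orientation'],degrees=True).as_matrix()
piv=np.array([.5758,.0062]); 
r=.075; a0=np.radians(180-1.3)
p0=piv+r*np.array([np.cos(a0),np.sin(a0)])
for k,n in enumerate([.3,.6,.9,1.2,1.5,1.53]):
    # each call: 5 rows over 0.3 rad, tool axes rotating
    s=np.linspace(n-.3,n,6) if k<5 else np.array([1.5,1.53])
    Rz=Ro.from_euler('z',s[0]).as_matrix()@R
    P=lambda t: piv+r*np.array([np.cos(a0+t),np.sin(a0+t)])
    for t in s[1:]:
        d=Rz.T@np.append(P(t)-P(s[0]),0)/.8; print((d[:2]).round(4),round(-np.degrees(t-s[0])/90,3))
    print()
E
```

```text
4.4167 [0.50137884 0.00794769 0.09920432] [-1.79863430e+02  5.84657745e-02 -9.10351710e+01] 0.01158621179205742 [ 8.0095584  -1.04331571 -3.9577376 ] 8.011349737644196
[ 0.0056 -0.0001] -0.038
[ 0.0112 -0.0006] -0.076
[ 0.0168 -0.0014] -0.115
[ 0.0223 -0.0026] -0.153
[ 0.0277 -0.0041] -0.191

[ 0.0056 -0.0001] -0.038
[ 0.0112 -0.0006] -0.076
[ 0.0168 -0.0014] -0.115
[ 0.0223 -0.0026] -0.153
[ 0.0277 -0.0041] -0.191

[ 0.0056 -0.0001] -0.038
[ 0.0112 -0.0006] -0.076
[ 0.0168 -0.0014] -0.115
[ 0.0223 -0.0026] -0.153
[ 0.0277 -0.0041] -0.191

[ 0.0056 -0.0001] -0.038
[ 0.0112 -0.0006] -0.076
[ 0.0168 -0.0014] -0.115
[ 0.0223 -0.0026] -0.153
[ 0.0277 -0.0041] -0.191

[ 0.0056 -0.0001] -0.038
[ 0.0112 -0.0006] -0.076
[ 0.0168 -0.0014] -0.115
[ 0.0223 -0.0026] -0.153
[ 0.0277 -0.0041] -0.191

[ 0.0028 -0.    ] -0.019
```

Emit:
send_rows([
  [[0.0056, -0.001, 0], -0.038],
  [[0.0112, -0.0016, 0], -0.076],
  [[0.0168, -0.0024, 0], -0.115],
  [[0.0223, -0.0036, 0], -0.153],
  [[0.0277, -0.005, 0], -0.191],
])

```text
clock: 4.83
tool_pos: [0.5051, -0.0141, 0.0992]
orientation: [-179.8, 0.0, -73.7]
force: [0.7, 3.8, 1.2]
opening: 0.0115
gripper_force: 30.0
```

Emit:
send_rows([
  [[0.0056, -0.0001, 0], -0.038],
  [[0.0112, -0.0006, 0], -0.076],
  [[0.0168, -0.0014, 0], -0.115],
  [[0.0223, -0.0026, 0], -0.153],
  [[0.0277, -0.0041, 0], -0.191],
])

```text
clock: 5.25
tool_pos: [0.5151, -0.0342, 0.0992]
orientation: [-179.8, -0.0, -56.5]
force: [1.9, 5.6, -0.8]
opening: 0.0114
gripper_force: 30.0
```

Emit:
send_rows([
  [[0.0056, -0.0001, 0], -0.038],
  [[0.0112, -0.0006, 0], -0.076],
  [[0.0168, -0.0014, 0], -0.115],
  [[0.0223, -0.0026, 0], -0.153],
  [[0.0277, -0.0041, 0], -0.191],
])

```text
clock: 5.67
tool_pos: [0.5305, -0.0505, 0.0992]
orientation: [-179.7, -0.1, -39.3]
force: [3.1, 8.6, -0.9]
opening: 0.0112
gripper_force: 30.0
```

Emit:
send_rows([
  [[0.0056, -0.0001, 0], -0.038],
  [[0.0112, -0.0006, 0], -0.076],
  [[0.0168, -0.0014, 0], -0.115],
  [[0.0223, -0.0026, 0], -0.153],
  [[0.0277, -0.0041, 0], -0.191],
])

```text
clock: 6.08
tool_pos: [0.5499, -0.0614, 0.0992]
orientation: [-179.7, -0.2, -22.1]
force: [2.0, 12.9, -0.5]
opening: 0.0112
gripper_force: 30.0
```

Emit:
send_rows([
  [[0.0056, -0.0001, 0], -0.038],
  [[0.0112, -0.0006, 0], -0.076],
  [[0.0168, -0.0014, 0], -0.115],
  [[0.0223, -0.0026, 0], -0.153],
  [[0.027, -0.0041, 0], -0.191],
])

```text
clock: 6.5
tool_pos: [0.5707, -0.066, 0.0992]
orientation: [-179.8, -0.2, -4.9]
force: [0.8, 14.7, 1.4]
opening: 0.0112
gripper_force: 30.0
```

```bash
python3 - <<'E'
from h import *
o=ctrl.get_obs(); print(o['clock'],o['tool_pos'],o['orientation'],o['opening'],o['force'],o['gripper_force'])
d=o['tool_pos'][:2]-[.5758,.0062]; print(np.hypot(*d),np.radians(-1.3)*0+(np.arctan2(d[1],d[0])%(2*np.pi))-np.radians(178.7))
E
```

```text
6.5 [ 0.57067398 -0.06600101  0.09915926] [-179.79910603   -0.23852692   -4.92638691] 0.01115320488427657 [ 0.77383099 14.68457786  1.44717163] 30.001966059207916
0.07238274740273988 1.5226080825228085
```

Emit:
send_rows([
  [[0.001, -0.001, 0], -0.01],
  [[0.002, -0.002, 0], -0.02],
  [[0.003, -0.003, 0], -0.03],
  [[0.003, -0.003, 0], -0.03],
  [[0.003, -0.003, 0], -0.03],
])

```text
clock: 6.92
tool_pos: [0.5725, -0.0657, 0.0991]
orientation: [-179.9, -0.2, -2.4]
force: [0.6, 5.9, 6.1]
opening: 0.0114
gripper_force: 30.0
```

Emit:
send_rows([
  [[0.001, 0, 0], 0],
  [[0.002, 0, 0], 0],
  [[0.003, 0, 0], 0],
  [[0.003, 0, 0], 0],
  [[0.003, 0, 0], 0],
])

```text
clock: 7.33
tool_pos: [0.5729, -0.0658, 0.0989]
orientation: [-180.0, 0.1, -2.5]
force: [-6.9, 8.0, 13.8]
opening: 0.0112
gripper_force: 30.0
```

Emit:
send_rows([
  [[0.001, 0, 0], 0],
  [[0.002, 0, 0], 0],
  [[0.003, 0, 0], 0],
  [[0.003, 0, 0], 0],
  [[0.003, 0, 0], 0],
])

```text
clock: 7.75
tool_pos: [0.5733, -0.066, 0.0988]
orientation: [-180.0, 0.3, -2.5]
force: [-14.1, 11.3, 20.0]
opening: 0.0112
gripper_force: 30.0
```

```bash
python3 - <<'E'
from h import *
o=ctrl.get_obs(); print(o['clock'],o['tool_pos'],o['orientation'],o['force'],o['moment'])
E
```

```text
7.75 [ 0.57330517 -0.06595233  0.09879986] [-179.97098207    0.26617989   -2.47552636] [-14.10349713  11.31988964  19.95209372] [ 3.99208886  5.22015949 -0.141219  ]
```

Emit:
send_rows([
  [[-0.002, 0, 0], 0],
  [[-0.004, 0, 0], 0],
  [[-0.006, 0, 0], 0],
  [[-0.006, 0, 0], 0],
  [[-0.006, 0, 0], 0],
], gripper=0.45)

```text
clock: 8.17
tool_pos: [0.5714, -0.0665, 0.0977]
orientation: [180.0, 0.0, -2.4]
force: [-0.2, -0.2, 0.7]
opening: 0.0368
gripper_force: 0.0
```

Emit:
send_rows([
  [[0, 0, -0.03], 0],
  [[0, 0, -0.07], 0.005],
  [[0, 0, -0.11], 0.01],
  [[0, 0, -0.15], 0.015],
  [[0, 0, -0.19], 0.015],
])

```text
clock: 8.58
tool_pos: [0.5713, -0.0665, 0.2512]
orientation: [180.0, 0.0, -3.8]
force: [-0.3, -1.0, -0.7]
opening: 0.0394
gripper_force: 0.0
```

```bash
python3 - <<'E'
from h import *
o=ctrl.get_obs(); print(o['clock'],o['tool_pos'],o['orientation'],o['force'])
p=ctrl.snapshot("wrist"); save(p,"w2")
print(proj(p,[[.573,-.0672,.066],[.579,.1165,.0765],[.580,.1675,.113]]).round())
for n in ("clamp_post","knob_mid","crank_hub"):
    for b in ctrl.cut_out(p,n)[:1]: print(n,b["conf"],np.array(b["xy"])*[560,420],atz(p,b["xy"],{"clamp_post":.047,"knob_mid":.094,"crank_hub":.07}[n]))
plan([.5795,.1675,.2],-1.3)
E
```

```text
8.5833 [ 0.57127192 -0.06650372  0.25117411] [ 1.79985679e+02  2.40525776e-02 -3.81588884e+00] [-0.25453717 -0.98387236 -0.73985474]
[[279. 198.]
 [ 55. 209.]
 [-48. 228.]]
clamp_post 0.68 [222.824 187.782] [ 0.58063258 -0.01749963  0.047     ]
knob_mid 0.65 [ 36.624 206.304] [0.58678475 0.11722882 0.094     ]
crank_hub 0.86 [ 57.12  203.784] [0.5816888  0.11774549 0.07      ]
shares [-0.0098 -0.2922  0.0634] turn -0.028
```

View pics/w2.png

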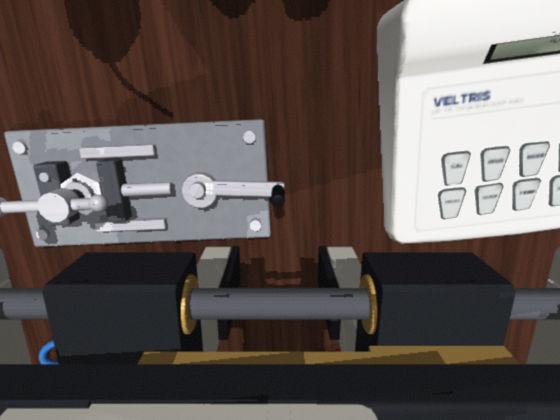

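Lever points along −y and the hub top is at (56, 208), against a prediction of (55, 209). Go over the knob.

Emit:
send_rows([
  [[-0.001, -0.03, 0], 0],
  [[-0.002, -0.06, 0], 0],
  [[-0.003, -0.09, 0], 0],
  [[-0.004, -0.12, 0], 0],
  [[-0.005, -0.15, 0], 0],
])

```text
clock: 9.2
tool_pos: [0.5747, 0.0545, 0.2479]
orientation: [179.9, 0.2, -3.8]
force: [-0.0, -0.7, -0.4]
opening: 0.0394
gripper_force: 0.0
```

Emit:
send_rows([
  [[-0.001, -0.03, 0], 0],
  [[-0.002, -0.06, 0], 0],
  [[-0.003, -0.09, 0], 0],
  [[-0.004, -0.12, 0], -0.014],
  [[-0.005, -0.142, 0], -0.028],
])

```text
clock: 9.62
tool_pos: [0.5783, 0.1688, 0.2477]
orientation: [179.9, 0.1, -1.2]
force: [1.1, 0.8, -0.4]
opening: 0.0396
gripper_force: 0.0
```

```bash
python3 - <<'E'
from h import *
o=ctrl.get_obs(); print(o['clock'],o['tool_pos'],o['orientation'],o['force'])
p=ctrl.snapshot("wrist"); save(p,"w3")
print(proj(p,[[.579,.1165,.075],[.580,.1665,.113],[.580,.1665,.075]]).round())
for n in ("knob_mid","crank_hub"):
    for b in ctrl.cut_out(p,n)[:1]: print(n,b["conf"],np.array(b["xy"])*[560,420],atz(p,b["xy"],{"knob_mid":.094,"crank_hub":.075}[n]))
plan([.580,.1665,.145],-1.3)
E
```

```text
9.6167 [0.57834653 0.16881964 0.24772631] [ 1.79916217e+02  1.44851462e-01 -1.17361562e+00] [ 1.05492639  0.79096378 -0.42455612]
[[343. 202.]
 [281. 217.]
 [281. 202.]]
knob_mid 0.84 [289.688 203.28 ] [0.58430972 0.15992695 0.094     ]
crank_hub 0.95 [329.    200.886] [0.579967   0.12762391 0.075     ]
shares [0.0025 0.0019 0.1284] turn 0.001
```

View pics/w3.png

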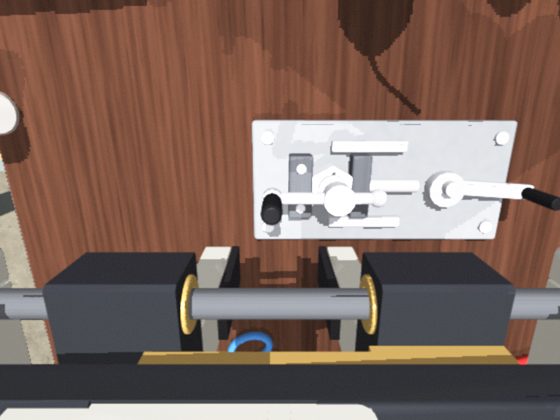

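```bash
python3 - <<'E'
from h import *
p=ctrl.snapshot("wrist")
im=p["color"].astype(int).sum(2); 
ys,xs=np.where(im[180:235,255:292]<110); print("dark cols",xs.min()+255,xs.max()+255,"rows",ys.min()+180,ys.max()+180)
k=atz(p,(271.5/560,213/420),.113); h=atz(p,(339.5/560,200.5/420),.075); print("knobtop",k,"hub",h, atz(p,(272/560,197/420),.075))
plan([k[0],k[1],.145],-1.3)
E
```

```text
dark cols 262 279 rows 194 210
knobtop [0.58310177 0.17264634 0.113     ] hub [0.5800392  0.11852056 0.075     ] [0.58414306 0.17288548 0.075     ]
shares [ 0.0062 -0.0069  0.1288] turn 0.001
```

Emit:
send_rows([
  [[0.004, -0.005, 0.03], 0],
  [[0.004, -0.005, 0.06], 0],
  [[0.004, -0.005, 0.09], 0],
  [[0.004, -0.005, 0.115], 0],
  [[0.004, -0.005, 0.128], 0],
])

```text
clock: 10.23
tool_pos: [0.5807, 0.1694, 0.1441]
orientation: [179.9, 0.2, -1.4]
force: [0.3, -0.3, -0.4]
opening: 0.0396
gripper_force: 0.0
```

Emit:
send_rows([
  [[0, 0, 0], 0],
  [[0, 0, 0], 0],
  [[0, 0, 0], 0],
  [[0, 0, 0], 0],
  [[0, 0, 0], 0],
], gripper=0.0)

```text
clock: 10.65
tool_pos: [0.5828, 0.1717, 0.1488]
orientation: [-179.9, -0.1, -1.3]
force: [0.4, 1.1, -0.1]
opening: 0.0153
gripper_force: 30.0
```

```bash
cat >> h.py <<'E'
C=np.array([.580,.1185]); r=.053; A0=None
def circ(a,da,n=5,r=.053):
    "rows (tool ax at yaw -1.3deg) for tool polar angle a (cw from +y jig) by da over n rows; cw seen from above"
    y=np.radians(-1.3); tx=np.array([np.cos(y),np.sin(y)]); ty=np.array([np.sin(y),-np.cos(y)])
    P=lambda s: r*np.array([np.sin(s),np.cos(s)])
    for s in np.linspace(a,a+da,n+1)[1:]:
        d=P(s)-P(a); print([[round(float(d@tx/.8),4),round(float(d@ty/.8),4),round(.398e-3*(s-a)/.8,4)],0],end=', ')
    print()
def where():
    o=ctrl.get_obs(); d=o['tool_pos'][:2]-C; a=np.arctan2(d[0],d[1])
    t=np.array([np.cos(a),-np.sin(a)]); u=d/np.hypot(*d)
    print(round(o['clock'],2),o['tool_pos'].round(4),o['orientation'].round(1),'open',round(o['opening'],4),'ang',round(a,3),'r',round(np.hypot(*d),4),'Ft',round(o['force'][:2]@t,2),'Fr',round(o['force'][:2]@u,2),'Fz',round(o['force'][2],1)); return a
E
python3 - <<'E'
from h import *
a=where()
for k in range(4): circ(0.02+.5*k,.5)
E
```

```text
10.65 [0.5828 0.1717 0.1488] [-1.799e+02 -1.000e-01 -1.300e+00] open 0.0153 ang 0.053 r 0.0533 Ft 0.32 Fr 1.16 Fz -0.1
[[0.0066, 0.0003, np.float64(0.0)], 0], [[0.0132, 0.0013, np.float64(0.0001)], 0], [[0.0196, 0.0029, np.float64(0.0001)], 0], [[0.0258, 0.0052, np.float64(0.0002)], 0], [[0.0318, 0.008, np.float64(0.0002)], 0], 
[[0.0057, 0.0034, np.float64(0.0)], 0], [[0.0109, 0.0074, np.float64(0.0001)], 0], [[0.0158, 0.0119, np.float64(0.0001)], 0], [[0.0202, 0.0169, np.float64(0.0002)], 0], [[0.024, 0.0223, np.float64(0.0002)], 0], 
[[0.0033, 0.0057, np.float64(0.0)], 0], [[0.006, 0.0118, np.float64(0.0001)], 0], [[0.0081, 0.0181, np.float64(0.0001)], 0], [[0.0096, 0.0245, np.float64(0.0002)], 0], [[0.0104, 0.0311, np.float64(0.0002)], 0], 
[[0.0002, 0.0066, np.float64(0.0)], 0], [[-0.0004, 0.0132, np.float64(0.0001)], 0], [[-0.0015, 0.0197, np.float64(0.0001)], 0], [[-0.0033, 0.0261, np.float64(0.0002)], 0], [[-0.0058, 0.0323, np.float64(0.0002)], 0],
```

Emit:
send_rows([
  [[0.0066, 0.0003, 0], 0],
  [[0.0132, 0.0013, 0.0001], 0],
  [[0.0196, 0.0029, 0.0001], 0],
  [[0.0258, 0.0052, 0.0002], 0],
  [[0.0318, 0.008, 0.0002], 0],
])

```text
clock: 11.07
tool_pos: [0.6084, 0.1646, 0.1481]
orientation: [-180.0, -0.1, -1.2]
force: [-3.2, 2.2, 5.8]
opening: 0.0152
gripper_force: 30.0
```

```bash
python3 -c "
from h import *
where()"
```

```text
11.07 [0.6084 0.1646 0.1481] [-1.8e+02 -1.0e-01 -1.2e+00] open 0.0152 ang 0.552 r 0.0542 Ft -3.85 Fr 0.15 Fz 5.8
```

Emit:
send_rows([
  [[0.0057, 0.0034, 0], 0],
  [[0.0109, 0.0074, 0.0001], 0],
  [[0.0158, 0.0119, 0.0001], 0],
  [[0.0202, 0.0169, 0.0002], 0],
  [[0.024, 0.0223, 0.0002], 0],
])

```text
clock: 11.48
tool_pos: [0.6273, 0.1464, 0.1478]
orientation: [-180.0, -0.1, -1.2]
force: [-2.0, 3.1, 5.9]
opening: 0.0151
gripper_force: 30.0
```

Emit:
send_rows([
  [[0.0033, 0.0057, 0], 0],
  [[0.006, 0.0118, 0.0001], 0],
  [[0.0081, 0.0181, 0.0001], 0],
  [[0.0096, 0.0245, 0.0002], 0],
  [[0.0104, 0.0311, 0.0002], 0],
])

```text
clock: 11.9
tool_pos: [0.6353, 0.1213, 0.1477]
orientation: [-179.9, -0.1, -1.2]
force: [-0.6, 2.7, 5.1]
opening: 0.0155
gripper_force: 30.0
```

Emit:
send_rows([
  [[0.0002, 0.0066, 0], 0],
  [[-0.0004, 0.0132, 0.0001], 0],
  [[-0.0015, 0.0197, 0.0001], 0],
  [[-0.0033, 0.0261, 0.0002], 0],
  [[-0.0058, 0.0323, 0.0002], 0],
])

```text
clock: 12.32
tool_pos: [0.6302, 0.0954, 0.1476]
orientation: [-179.9, -0.2, -1.2]
force: [0.8, 3.6, 4.9]
opening: 0.0153
gripper_force: 30.0
```

```bash
python3 -c "
from h import *
where()
circ(2.02,.4)
for k in range(14): circ(2.42+.1*k,.1,2)
"
```

```text
12.32 [0.6302 0.0954 0.1476] [-179.9   -0.2   -1.2] open 0.0153 ang 2.002 r 0.0552 Ft -3.59 Fr -0.78 Fz 4.9
[[-0.0024, 0.0047, np.float64(0.0)], 0], [[-0.0051, 0.0093, np.float64(0.0001)], 0], [[-0.0082, 0.0136, np.float64(0.0001)], 0], [[-0.0117, 0.0176, np.float64(0.0002)], 0], [[-0.0154, 0.0213, np.float64(0.0002)], 0], 
[[-0.0025, 0.0022, np.float64(0.0)], 0], [[-0.0051, 0.0042, np.float64(0.0)], 0], 
[[-0.0027, 0.0019, np.float64(0.0)], 0], [[-0.0055, 0.0037, np.float64(0.0)], 0], 
[[-0.0029, 0.0016, np.float64(0.0)], 0], [[-0.0058, 0.0031, np.float64(0.0)], 0], 
[[-0.003, 0.0013, np.float64(0.0)], 0], [[-0.0061, 0.0025, np.float64(0.0)], 0], 
[[-0.0031, 0.001, np.float64(0.0)], 0], [[-0.0063, 0.0019, np.float64(0.0)], 0], 
[[-0.0032, 0.0007, np.float64(0.0)], 0], [[-0.0065, 0.0013, np.float64(0.0)], 0], 
[[-0.0033, 0.0004, np.float64(0.0)], 0], [[-0.0066, 0.0006, np.float64(0.0)], 0], 
[[-0.0033, 0.0001, np.float64(0.0)], 0], [[-0.0066, -0.0, np.float64(0.0)], 0], 
[[-0.0033, -0.0003, np.float64(0.0)], 0], [[-0.0066, -0.0007, np.float64(0.0)], 0], 
[[-0.0033, -0.0006, np.float64(0.0)], 0], [[-0.0065, -0.0014, np.float64(0.0)], 0], 
[[-0.0032, -0.0009, np.float64(0.0)], 0], [[-0.0063, -0.002, np.float64(0.0)], 0], 
[[-0.0031, -0.0012, np.float64(0.0)], 0], [[-0.0061, -0.0026, np.float64(0.0)], 0], 
[[-0.0029, -0.0015, np.float64(0.0)], 0], [[-0.0058, -0.0032, np.float64(0.0)], 0], 
[[-0.0028, -0.0018, np.float64(0.0)], 0], [[-0.0054, -0.0038, np.float64(0.0)], 0],
```

Emit:
send_rows([
  [[-0.0024, 0.0047, 0], 0],
  [[-0.0051, 0.0093, 0.0001], 0],
  [[-0.0082, 0.0136, 0.0001], 0],
  [[-0.0117, 0.0176, 0.0002], 0],
  [[-0.0154, 0.0213, 0.0002], 0],
])

```text
clock: 12.73
tool_pos: [0.6173, 0.0786, 0.1474]
orientation: [-179.9, -0.2, -1.2]
force: [2.6, 1.9, 5.4]
opening: 0.0151
gripper_force: 30.0
```

Emit:
send_rows([
  [[-0.0012, 0.0011, 0], 0],
  [[-0.0025, 0.0022, 0], 0],
  [[-0.0038, 0.0032, 0], 0],
  [[-0.0051, 0.0042, 0], 0],
  [[-0.0051, 0.0042, 0], 0],
])

```text
clock: 13.15
tool_pos: [0.613, 0.0753, 0.1474]
orientation: [-180.0, -0.1, -1.2]
force: [2.1, 2.5, 5.3]
opening: 0.015
gripper_force: 30.0
```

Emit:
send_rows([
  [[-0.0014, 0.001, 0], 0],
  [[-0.0027, 0.0019, 0], 0],
  [[-0.0041, 0.0028, 0], 0],
  [[-0.0055, 0.0037, 0], 0],
  [[-0.0055, 0.0037, 0], 0],
])

```text
clock: 13.57
tool_pos: [0.6085, 0.0724, 0.1473]
orientation: [-180.0, -0.1, -1.2]
force: [2.2, 0.5, 4.7]
opening: 0.0147
gripper_force: 30.0
```

Emit:
send_rows([
  [[-0.0015, 0.0008, 0], 0],
  [[-0.0029, 0.0016, 0], 0],
  [[-0.0044, 0.0024, 0], 0],
  [[-0.0058, 0.0031, 0], 0],
  [[-0.0058, 0.0031, 0], 0],
])

```text
clock: 13.98
tool_pos: [0.6038, 0.07, 0.1473]
orientation: [-180.0, -0.1, -1.2]
force: [2.1, 1.9, 5.5]
opening: 0.0151
gripper_force: 30.0
```

Emit:
send_rows([
  [[-0.0015, 0.0007, 0], 0],
  [[-0.003, 0.0013, 0], 0],
  [[-0.0046, 0.0019, 0], 0],
  [[-0.0061, 0.0025, 0], 0],
  [[-0.0061, 0.0025, 0], 0],
])

```text
clock: 14.4
tool_pos: [0.5989, 0.0681, 0.1473]
orientation: [-180.0, -0.1, -1.2]
force: [2.0, 1.5, 5.5]
opening: 0.0157
gripper_force: 30.0
```

Commanded 2.82.

Emit:
send_rows([
  [[-0.0016, 0.0005, 0], 0],
  [[-0.0031, 0.001, 0], 0],
  [[-0.0047, 0.0015, 0], 0],
  [[-0.0063, 0.0019, 0], 0],
  [[-0.0063, 0.0019, 0], 0],
])

```text
clock: 14.82
tool_pos: [0.5937, 0.0667, 0.1472]
orientation: [-180.0, -0.1, -1.2]
force: [1.9, 0.9, 5.1]
opening: 0.0153
gripper_force: 30.0
```

Emit:
send_rows([
  [[-0.0016, 0.0004, 0], 0],
  [[-0.0032, 0.0007, 0], 0],
  [[-0.0049, 0.001, 0], 0],
  [[-0.0065, 0.0013, 0], 0],
  [[-0.0065, 0.0013, 0], 0],
])

```text
clock: 15.23
tool_pos: [0.5887, 0.0659, 0.1473]
orientation: [-180.0, -0.1, -1.2]
force: [4.3, -0.1, 5.4]
opening: 0.0154
gripper_force: 30.0
```

Emit:
send_rows([
  [[-0.0011, 0.0001, 0], 0],
  [[-0.0023, 0.0003, 0], 0],
  [[-0.0034, 0.0004, 0], 0],
  [[-0.0046, 0.0005, 0], 0],
  [[-0.0046, 0.0005, 0], 0],
])

```text
clock: 15.65
tool_pos: [0.5858, 0.0658, 0.1474]
orientation: [-180.0, -0.2, -1.2]
force: [8.3, -0.3, 3.0]
opening: 0.015
gripper_force: 30.0
```

```bash
python3 -c "
from h import *
a=where()
print('hub',(a-.053)%6.283)
c=3.09
for k in range(4): circ(c,-.42); c-=.42
"
```

```text
15.65 [0.5858 0.0658 0.1474] [-180.    -0.2   -1.2] open 0.015 ang 3.033 r 0.053 Ft -8.18 Fr 1.2 Fz 3.0
hub 2.9796777088609705
[[0.0055, -0.0006, np.float64(-0.0)], 0], [[0.011, -0.0018, np.float64(-0.0001)], 0], [[0.0163, -0.0033, np.float64(-0.0001)], 0], [[0.0215, -0.0053, np.float64(-0.0002)], 0], [[0.0265, -0.0077, np.float64(-0.0002)], 0], 
[[0.0048, -0.0028, np.float64(-0.0)], 0], [[0.0093, -0.0061, np.float64(-0.0001)], 0], [[0.0135, -0.0097, np.float64(-0.0001)], 0], [[0.0175, -0.0136, np.float64(-0.0002)], 0], [[0.021, -0.0179, np.float64(-0.0002)], 0], 
[[0.0032, -0.0045, np.float64(-0.0)], 0], [[0.006, -0.0093, np.float64(-0.0001)], 0], [[0.0084, -0.0144, np.float64(-0.0001)], 0], [[0.0104, -0.0196, np.float64(-0.0002)], 0], [[0.0119, -0.0249, np.float64(-0.0002)], 0], 
[[0.0011, -0.0055, np.float64(-0.0)], 0], [[0.0017, -0.011, np.float64(-0.0001)], 0], [[0.0018, -0.0165, np.float64(-0.0001)], 0], [[0.0015, -0.0221, np.float64(-0.0002)], 0], [[0.0007, -0.0276, np.float64(-0.0002)], 0],
```

Bind felt at about 2.9 rad. Now a quarter turn back.

Emit:
send_rows([
  [[0.0055, -0.0006, 0], 0],
  [[0.011, -0.0018, -0.0001], 0],
  [[0.0163, -0.0033, -0.0001], 0],
  [[0.0215, -0.0053, -0.0002], 0],
  [[0.0265, -0.0077, -0.0002], 0],
])

```text
clock: 16.07
tool_pos: [0.6042, 0.0702, 0.1468]
orientation: [179.9, 0.2, -1.3]
force: [-3.2, -1.9, 11.6]
opening: 0.0152
gripper_force: 30.0
```

Emit:
send_rows([
  [[0.0048, -0.0028, 0], 0],
  [[0.0093, -0.0061, -0.0001], 0],
  [[0.0135, -0.0097, -0.0001], 0],
  [[0.0175, -0.0136, -0.0002], 0],
  [[0.021, -0.0179, -0.0002], 0],
])

```text
clock: 16.48
tool_pos: [0.6214, 0.0839, 0.147]
orientation: [179.9, 0.2, -1.3]
force: [-2.0, -3.2, 11.3]
opening: 0.0154
gripper_force: 30.0
```

Emit:
send_rows([
  [[0.0032, -0.0045, 0], 0],
  [[0.006, -0.0093, -0.0001], 0],
  [[0.0084, -0.0144, -0.0001], 0],
  [[0.0104, -0.0196, -0.0002], 0],
  [[0.0119, -0.0249, -0.0002], 0],
])

```text
clock: 16.9
tool_pos: [0.6317, 0.1037, 0.1472]
orientation: [179.9, 0.1, -1.3]
force: [0.6, -3.8, 9.9]
opening: 0.0156
gripper_force: 30.0
```

Emit:
send_rows([
  [[0.0011, -0.0055, 0], 0],
  [[0.0017, -0.011, -0.0001], 0],
  [[0.0018, -0.0165, -0.0001], 0],
  [[0.0015, -0.0221, -0.0002], 0],
  [[0.0007, -0.0276, -0.0002], 0],
])

```text
clock: 17.32
tool_pos: [0.633, 0.1258, 0.1475]
orientation: [179.9, 0.1, -1.3]
force: [1.4, -4.0, 8.4]
opening: 0.0152
gripper_force: 30.0
```

```bash
python3 -c "
from h import *
a=where()
print('hub',(a-.053)%6.283)
c=1.41
for k in range(6): circ(c,.48); c+=.48
print(c)
"
```

```text
17.32 [0.633  0.1258 0.1475] [ 1.799e+02  1.000e-01 -1.300e+00] open 0.0152 ang 1.434 r 0.0535 Ft 4.18 Fr 0.87 Fz 8.4
hub 1.3810337463609128
[[0.0009, 0.0063, np.float64(0.0)], 0], [[0.0011, 0.0127, np.float64(0.0001)], 0], [[0.0008, 0.019, np.float64(0.0001)], 0], [[-0.0002, 0.0253, np.float64(0.0002)], 0], [[-0.0018, 0.0314, np.float64(0.0002)], 0], 
[[-0.0021, 0.006, np.float64(0.0)], 0], [[-0.0049, 0.0117, np.float64(0.0001)], 0], [[-0.0081, 0.0172, np.float64(0.0001)], 0], [[-0.0119, 0.0223, np.float64(0.0002)], 0], [[-0.0161, 0.0271, np.float64(0.0002)], 0], 
[[-0.0047, 0.0043, np.float64(0.0)], 0], [[-0.0097, 0.0082, np.float64(0.0001)], 0], [[-0.0151, 0.0115, np.float64(0.0001)], 0], [[-0.0208, 0.0143, np.float64(0.0002)], 0], [[-0.0268, 0.0166, np.float64(0.0002)], 0], 
[[-0.0061, 0.0017, np.float64(0.0)], 0], [[-0.0124, 0.0028, np.float64(0.0001)], 0], [[-0.0187, 0.0032, np.float64(0.0001)], 0], [[-0.0251, 0.0031, np.float64(0.0002)], 0], [[-0.0314, 0.0023, np.float64(0.0002)], 0], 
[[-0.0062, -0.0013, np.float64(0.0)], 0], [[-0.0123, -0.0033, np.float64(0.0001)], 0], [[-0.0181, -0.0058, np.float64(0.0001)], 0], [[-0.0237, -0.0089, np.float64(0.0002)], 0], [[-0.0289, -0.0124, np.float64(0.0002)], 0], 
[[-0.0049, -0.0041, np.float64(0.0)], 0], [[-0.0094, -0.0086, np.float64(0.0001)], 0], [[-0.0134, -0.0135, np.float64(0.0001)], 0], [[-0.0169, -0.0188, np.float64(0.0002)], 0], [[-0.0199, -0.0244, np.float64(0.0002)], 0], 
4.29
```

Emit:
send_rows([
  [[0.0009, 0.0063, 0], 0],
  [[0.0011, 0.0127, 0.0001], 0],
  [[0.0008, 0.019, 0.0001], 0],
  [[-0.0002, 0.0253, 0.0002], 0],
  [[-0.0018, 0.0314, 0.0002], 0],
])

```text
clock: 17.73
tool_pos: [0.6313, 0.102, 0.1473]
orientation: [-180.0, 0.0, -1.2]
force: [0.3, 3.5, 7.8]
opening: 0.0151
gripper_force: 30.0
```

Emit:
send_rows([
  [[-0.0021, 0.006, 0], 0],
  [[-0.0049, 0.0117, 0.0001], 0],
  [[-0.0081, 0.0172, 0.0001], 0],
  [[-0.0119, 0.0223, 0.0002], 0],
  [[-0.0161, 0.0271, 0.0002], 0],
])

```text
clock: 18.15
tool_pos: [0.6182, 0.0806, 0.1472]
orientation: [-180.0, -0.0, -1.2]
force: [1.2, 3.2, 6.3]
opening: 0.0153
gripper_force: 30.0
```

Emit:
send_rows([
  [[-0.0047, 0.0043, 0], 0],
  [[-0.0097, 0.0082, 0.0001], 0],
  [[-0.0151, 0.0115, 0.0001], 0],
  [[-0.0208, 0.0143, 0.0002], 0],
  [[-0.0268, 0.0166, 0.0002], 0],
])

```text
clock: 18.57
tool_pos: [0.5967, 0.0677, 0.1471]
orientation: [-180.0, -0.1, -1.2]
force: [3.7, 1.9, 6.3]
opening: 0.0156
gripper_force: 30.0
```

```bash
python3 -c "
from h import *
a=where()
print('hub',(a-.053)%6.283)
circ(2.85,.25);circ(3.1,.44);circ(3.54,.44);circ(3.98,.42)
"
```

```text
18.57 [0.5967 0.0677 0.1471] [-1.8e+02 -1.0e-01 -1.2e+00] open 0.0156 ang 2.824 r 0.0534 Ft -4.14 Fr -0.67 Fz 6.3
hub 2.771483204318217
[[-0.0032, 0.0009, np.float64(0.0)], 0], [[-0.0064, 0.0017, np.float64(0.0)], 0], [[-0.0096, 0.0024, np.float64(0.0001)], 0], [[-0.0129, 0.0028, np.float64(0.0001)], 0], [[-0.0162, 0.0031, np.float64(0.0001)], 0], 
[[-0.0058, 0.0001, np.float64(0.0)], 0], [[-0.0116, -0.0003, np.float64(0.0001)], 0], [[-0.0174, -0.0012, np.float64(0.0001)], 0], [[-0.0231, -0.0026, np.float64(0.0002)], 0], [[-0.0286, -0.0045, np.float64(0.0002)], 0], 
[[-0.0053, -0.0024, np.float64(0.0)], 0], [[-0.0104, -0.0052, np.float64(0.0001)], 0], [[-0.0152, -0.0085, np.float64(0.0001)], 0], [[-0.0198, -0.0122, np.float64(0.0002)], 0], [[-0.0239, -0.0162, np.float64(0.0002)], 0], 
[[-0.0036, -0.0042, np.float64(0.0)], 0], [[-0.0069, -0.0087, np.float64(0.0001)], 0], [[-0.0098, -0.0135, np.float64(0.0001)], 0], [[-0.0123, -0.0184, np.float64(0.0002)], 0], [[-0.0143, -0.0236, np.float64(0.0002)], 0],
```

Emit:
send_rows([
  [[-0.0032, 0.0009, 0], 0],
  [[-0.0064, 0.0017, 0], 0],
  [[-0.0096, 0.0024, 0.0001], 0],
  [[-0.0129, 0.0028, 0.0001], 0],
  [[-0.0162, 0.0031, 0.0001], 0],
])

```text
clock: 18.98
tool_pos: [0.5837, 0.0655, 0.147]
orientation: [-180.0, -0.1, -1.2]
force: [2.3, 1.0, 6.1]
opening: 0.0151
gripper_force: 30.0
```

The bind has cleared. On to commanded 4.4.

Emit:
send_rows([
  [[-0.0058, 0.0001, 0], 0],
  [[-0.0116, -0.0003, 0.0001], 0],
  [[-0.0174, -0.0012, 0.0001], 0],
  [[-0.0231, -0.0026, 0.0002], 0],
  [[-0.0286, -0.0045, 0.0002], 0],
])

```text
clock: 19.4
tool_pos: [0.5607, 0.0693, 0.1468]
orientation: [180.0, -0.0, -1.2]
force: [3.4, -0.8, 6.0]
opening: 0.0151
gripper_force: 30.0
```

Emit:
send_rows([
  [[-0.0053, -0.0024, 0], 0],
  [[-0.0104, -0.0052, 0.0001], 0],
  [[-0.0152, -0.0085, 0.0001], 0],
  [[-0.0198, -0.0122, 0.0002], 0],
  [[-0.0239, -0.0162, 0.0002], 0],
])

```text
clock: 19.82
tool_pos: [0.5416, 0.0825, 0.1466]
orientation: [180.0, 0.0, -1.2]
force: [2.5, -2.3, 6.3]
opening: 0.0152
gripper_force: 30.0
```

Emit:
send_rows([
  [[-0.0036, -0.0042, 0], 0],
  [[-0.0069, -0.0087, 0.0001], 0],
  [[-0.0098, -0.0135, 0.0001], 0],
  [[-0.0123, -0.0184, 0.0002], 0],
  [[-0.0143, -0.0236, 0.0002], 0],
])

```text
clock: 20.23
tool_pos: [0.5303, 0.1013, 0.1463]
orientation: [179.9, 0.1, -1.3]
force: [0.9, -2.0, 7.7]
opening: 0.0155
gripper_force: 30.0
```

```bash
python3 -c "
from h import *
a=where()
print('hub',(a-.053)%6.283)
circ(4.4,.1,4);circ(4.5,.1,4);circ(4.6,.1,4);circ(4.7,.08,4)
"
```

```text
20.23 [0.5303 0.1013 0.1463] [ 1.799e+02  1.000e-01 -1.300e+00] open 0.0155 ang -1.903 r 0.0526 Ft -2.15 Fr -0.23 Fz 7.7
hub 4.3265061459263645
[[-0.0005, -0.0016, np.float64(0.0)], 0], [[-0.001, -0.0032, np.float64(0.0)], 0], [[-0.0015, -0.0047, np.float64(0.0)], 0], [[-0.0019, -0.0064, np.float64(0.0)], 0], 
[[-0.0004, -0.0016, np.float64(0.0)], 0], [[-0.0007, -0.0032, np.float64(0.0)], 0], [[-0.001, -0.0049, np.float64(0.0)], 0], [[-0.0012, -0.0065, np.float64(0.0)], 0], 
[[-0.0002, -0.0016, np.float64(0.0)], 0], [[-0.0004, -0.0033, np.float64(0.0)], 0], [[-0.0005, -0.0049, np.float64(0.0)], 0], [[-0.0006, -0.0066, np.float64(0.0)], 0], 
[[-0.0, -0.0013, np.float64(0.0)], 0], [[-0.0, -0.0026, np.float64(0.0)], 0], [[-0.0, -0.004, np.float64(0.0)], 0], [[0.0, -0.0053, np.float64(0.0)], 0],
```

Emit:
send_rows([
  [[-0.0005, -0.0016, 0], 0],
  [[-0.001, -0.0032, 0], 0],
  [[-0.0015, -0.0047, 0], 0],
  [[-0.0019, -0.0064, 0], 0],
  [[-0.0019, -0.0064, 0], 0],
])

```text
clock: 20.65
tool_pos: [0.5288, 0.1064, 0.1462]
orientation: [179.9, 0.1, -1.2]
force: [0.5, -1.7, 9.2]
opening: 0.0155
gripper_force: 30.0
```

Emit:
send_rows([
  [[-0.0004, -0.0016, 0], 0],
  [[-0.0007, -0.0032, 0], 0],
  [[-0.001, -0.0049, 0], 0],
  [[-0.0012, -0.0065, 0], 0],
  [[-0.0012, -0.0065, 0], 0],
])

```text
clock: 21.07
tool_pos: [0.5278, 0.1114, 0.1462]
orientation: [179.9, 0.1, -1.2]
force: [0.7, -4.0, 8.2]
opening: 0.0152
gripper_force: 30.0
```

Emit:
send_rows([
  [[-0.0002, -0.0013, 0], 0],
  [[-0.0004, -0.0026, 0], 0],
  [[-0.0005, -0.0039, 0], 0],
  [[-0.0005, -0.0053, 0], 0],
  [[-0.0005, -0.0053, 0], 0],
])

```text
clock: 21.48
tool_pos: [0.5273, 0.1148, 0.1461]
orientation: [179.8, 0.1, -1.2]
force: [1.6, -7.8, 9.0]
opening: 0.0153
gripper_force: 30.0
```

Second bind felt. Back off a quarter turn.

```bash
python3 -c "
from h import *
a=where()
print('hub',(a-.053)%6.283)
c=4.68
for k in range(4): circ(c,-.43); c-=.43
print(c)
for k in range(5): circ(c,.48); c+=.48
print(c)
"
```

```text
21.48 [0.5273 0.1148 0.1461] [ 1.798e+02  1.000e-01 -1.200e+00] open 0.0153 ang -1.64 r 0.0528 Ft -7.85 Fr -1.07 Fz 9.0
hub 4.589779247561587
[[0.0006, 0.0057, np.float64(-0.0)], 0], [[0.0016, 0.0113, np.float64(-0.0001)], 0], [[0.0031, 0.0168, np.float64(-0.0001)], 0], [[0.0051, 0.0221, np.float64(-0.0002)], 0], [[0.0075, 0.0272, np.float64(-0.0002)], 0], 
[[0.0029, 0.0049, np.float64(-0.0)], 0], [[0.0062, 0.0096, np.float64(-0.0001)], 0], [[0.0098, 0.0139, np.float64(-0.0001)], 0], [[0.0139, 0.018, np.float64(-0.0002)], 0], [[0.0182, 0.0216, np.float64(-0.0002)], 0], 
[[0.0047, 0.0033, np.float64(-0.0)], 0], [[0.0096, 0.0061, np.float64(-0.0001)], 0], [[0.0147, 0.0086, np.float64(-0.0001)], 0], [[0.0201, 0.0105, np.float64(-0.0002)], 0], [[0.0256, 0.0121, np.float64(-0.0002)], 0], 
[[0.0056, 0.001, np.float64(-0.0)], 0], [[0.0113, 0.0016, np.float64(-0.0001)], 0], [[0.017, 0.0016, np.float64(-0.0001)], 0], [[0.0226, 0.0012, np.float64(-0.0002)], 0], [[0.0283, 0.0003, np.float64(-0.0002)], 0], 
2.9599999999999995
[[-0.0063, 0.001, np.float64(0.0)], 0], [[-0.0126, 0.0014, np.float64(
[... 345 characters left out ...]
float64(0.0002)], 0], 
[[-0.0044, -0.0046, np.float64(0.0)], 0], [[-0.0084, -0.0096, np.float64(0.0001)], 0], [[-0.0118, -0.0149, np.float64(0.0001)], 0], [[-0.0148, -0.0205, np.float64(0.0002)], 0], [[-0.0171, -0.0264, np.float64(0.0002)], 0], 
[[-0.0018, -0.0061, np.float64(0.0)], 0], [[-0.003, -0.0123, np.float64(0.0001)], 0], [[-0.0036, -0.0187, np.float64(0.0001)], 0], [[-0.0036, -0.025, np.float64(0.0002)], 0], [[-0.003, -0.0314, np.float64(0.0002)], 0], 
[[0.0012, -0.0062, np.float64(0.0)], 0], [[0.003, -0.0123, np.float64(0.0001)], 0], [[0.0054, -0.0182, np.float64(0.0001)], 0], [[0.0084, -0.0239, np.float64(0.0002)], 0], [[0.0118, -0.0292, np.float64(0.0002)], 0], 
5.359999999999999
```

Emit:
send_rows([
  [[0.0006, 0.0057, 0], 0],
  [[0.0016, 0.0113, -0.0001], 0],
  [[0.0031, 0.0168, -0.0001], 0],
  [[0.0051, 0.0221, -0.0002], 0],
  [[0.0075, 0.0272, -0.0002], 0],
])

```text
clock: 21.9
tool_pos: [0.5332, 0.0946, 0.1464]
orientation: [-180.0, 0.1, -1.3]
force: [-1.2, 3.7, 7.7]
opening: 0.0151
gripper_force: 30.0
```

Emit:
send_rows([
  [[0.0029, 0.0049, 0], 0],
  [[0.0062, 0.0096, -0.0001], 0],
  [[0.0098, 0.0139, -0.0001], 0],
  [[0.0139, 0.018, -0.0002], 0],
  [[0.0182, 0.0216, -0.0002], 0],
])

```text
clock: 22.32
tool_pos: [0.5471, 0.0769, 0.1465]
orientation: [180.0, 0.1, -1.3]
force: [-1.3, 3.3, 8.3]
opening: 0.0154
gripper_force: 30.1
```

Emit:
send_rows([
  [[0.0047, 0.0033, 0], 0],
  [[0.0096, 0.0061, -0.0001], 0],
  [[0.0147, 0.0086, -0.0001], 0],
  [[0.0201, 0.0105, -0.0002], 0],
  [[0.0256, 0.0121, -0.0002], 0],
])

```text
clock: 22.73
tool_pos: [0.567, 0.0665, 0.1466]
orientation: [180.0, 0.2, -1.3]
force: [-2.7, 1.0, 10.0]
opening: 0.015
gripper_force: 30.1
```

Emit:
send_rows([
  [[0.0056, 0.001, 0], 0],
  [[0.0113, 0.0016, -0.0001], 0],
  [[0.017, 0.0016, -0.0001], 0],
  [[0.0226, 0.0012, -0.0002], 0],
  [[0.0283, 0.0003, -0.0002], 0],
])

```text
clock: 23.15
tool_pos: [0.5894, 0.0653, 0.1467]
orientation: [179.9, 0.2, -1.3]
force: [-3.2, -1.1, 11.2]
opening: 0.0151
gripper_force: 30.0
```

Emit:
send_rows([
  [[-0.0063, 0.001, 0], 0],
  [[-0.0126, 0.0014, 0.0001], 0],
  [[-0.019, 0.0011, 0.0001], 0],
  [[-0.0253, 0.0003, 0.0002], 0],
  [[-0.0315, -0.0011, 0.0002], 0],
])

```text
clock: 23.57
tool_pos: [0.5657, 0.0674, 0.1469]
orientation: [180.0, -0.0, -1.3]
force: [4.4, -0.7, 6.3]
opening: 0.0152
gripper_force: 30.0
```

Emit:
send_rows([
  [[-0.006, -0.002, 0], 0],
  [[-0.0118, -0.0046, 0.0001], 0],
  [[-0.0174, -0.0077, 0.0001], 0],
  [[-0.0226, -0.0114, 0.0002], 0],
  [[-0.0274, -0.0155, 0.0002], 0],
])

```text
clock: 23.98
tool_pos: [0.5438, 0.0802, 0.1467]
orientation: [180.0, 0.0, -1.3]
force: [2.4, -0.3, 5.9]
opening: 0.0152
gripper_force: 30.0
```

```bash
python3 -c "
from h import *
a=where()
print('hub',(a-.053)%6.283)
circ(3.92,.44); circ(4.36,.3); circ(4.66,.45);circ(5.11,.45);circ(5.56,.3)
"
```

```text
23.98 [0.5438 0.0802 0.1467] [180.    0.   -1.3] open 0.0152 ang -2.384 r 0.0527 Ft -1.99 Fr -1.46 Fz 5.9
hub 3.8461539602206978
[[-0.0041, -0.0042, np.float64(0.0)], 0], [[-0.0077, -0.0087, np.float64(0.0001)], 0], [[-0.011, -0.0135, np.float64(0.0001)], 0], [[-0.0138, -0.0186, np.float64(0.0002)], 0], [[-0.0162, -0.0239, np.float64(0.0002)], 0], 
[[-0.0013, -0.0037, np.float64(0.0)], 0], [[-0.0025, -0.0076, np.float64(0.0001)], 0], [[-0.0033, -0.0114, np.float64(0.0001)], 0], [[-0.004, -0.0153, np.float64(0.0001)], 0], [[-0.0044, -0.0193, np.float64(0.0001)], 0], 
[[-0.0002, -0.006, np.float64(0.0)], 0], [[0.0002, -0.0119, np.float64(0.0001)], 0], [[0.0011, -0.0178, np.float64(0.0001)], 0], [[0.0025, -0.0236, np.float64(0.0002)], 0], [[0.0044, -0.0292, np.float64(0.0002)], 0], 
[[0.0024, -0.0054, np.float64(0.0)], 0], [[0.0053, -0.0106, np.float64(0.0001)], 0], [[0.0087, -0.0156, np.float64(0.0001)], 0], [[0.0125, -0.0202, np.float64(0.0002)], 0], [[0.0167, -0.0244, np.float64(0.0002)], 0], 
[[0.003, -0.0026, np.float64(0.0)], 0], [[0.0061, -0.005, np.float64(0.0001)], 0], [[0.0094, -0.0073, np.float64(0.0001)], 0], [[0.0129, -0.0093, np.float64(0.0001)], 0], [[0.0164, -0.0111, np.float64(0.0001)], 0],
```

Emit:
send_rows([
  [[-0.0041, -0.0042, 0], 0],
  [[-0.0077, -0.0087, 0.0001], 0],
  [[-0.011, -0.0135, 0.0001], 0],
  [[-0.0138, -0.0186, 0.0002], 0],
  [[-0.0162, -0.0239, 0.0002], 0],
])

```text
clock: 24.4
tool_pos: [0.5309, 0.0993, 0.1464]
orientation: [179.9, 0.1, -1.3]
force: [2.1, -2.2, 7.2]
opening: 0.015
gripper_force: 30.0
```

Emit:
send_rows([
  [[-0.0013, -0.0037, 0], 0],
  [[-0.0025, -0.0076, 0.0001], 0],
  [[-0.0033, -0.0114, 0.0001], 0],
  [[-0.004, -0.0153, 0.0001], 0],
  [[-0.0044, -0.0193, 0.0001], 0],
])

```text
clock: 24.82
tool_pos: [0.5274, 0.1145, 0.1462]
orientation: [179.9, 0.1, -1.3]
force: [0.7, -2.9, 8.8]
opening: 0.0153
gripper_force: 30.0
```

Free past the bind. On to 5.56 commanded.

Emit:
send_rows([
  [[-0.0002, -0.006, 0], 0],
  [[0.0002, -0.0119, 0.0001], 0],
  [[0.0011, -0.0178, 0.0001], 0],
  [[0.0025, -0.0236, 0.0002], 0],
  [[0.0044, -0.0292, 0.0002], 0],
])

```text
clock: 25.23
tool_pos: [0.531, 0.1377, 0.146]
orientation: [179.8, 0.2, -1.3]
force: [-1.2, -2.5, 9.7]
opening: 0.0154
gripper_force: 30.0
```

Emit:
send_rows([
  [[0.0024, -0.0054, 0], 0],
  [[0.0053, -0.0106, 0.0001], 0],
  [[0.0087, -0.0156, 0.0001], 0],
  [[0.0125, -0.0202, 0.0002], 0],
  [[0.0167, -0.0244, 0.0002], 0],
])

```text
clock: 25.65
tool_pos: [0.5448, 0.1569, 0.1458]
orientation: [179.9, 0.2, -1.3]
force: [-2.2, -1.1, 10.6]
opening: 0.0153
gripper_force: 30.0
```

```bash
python3 -c "
from h import *
a=where()
print('hub',(a-.053)%6.283)
circ(5.56,.2,5)
for k in range(5): circ(5.76+.1*k,.1,4)
"
```

```text
25.65 [0.5448 0.1569 0.1458] [179.9   0.2  -1.3] open 0.0153 ang -0.742 r 0.0521 Ft -2.33 Fr 0.64 Fz 10.6
hub 5.487889195428839
[[0.002, -0.0018, np.float64(0.0)], 0], [[0.004, -0.0034, np.float64(0.0)], 0], [[0.0061, -0.005, np.float64(0.0001)], 0], [[0.0083, -0.0065, np.float64(0.0001)], 0], [[0.0106, -0.008, np.float64(0.0001)], 0], 
[[0.0014, -0.0008, np.float64(0.0)], 0], [[0.0029, -0.0016, np.float64(0.0)], 0], [[0.0043, -0.0024, np.float64(0.0)], 0], [[0.0058, -0.0032, np.float64(0.0)], 0], 
[[0.0015, -0.0007, np.float64(0.0)], 0], [[0.003, -0.0014, np.float64(0.0)], 0], [[0.0046, -0.002, np.float64(0.0)], 0], [[0.0061, -0.0026, np.float64(0.0)], 0], 
[[0.0016, -0.0005, np.float64(0.0)], 0], [[0.0031, -0.001, np.float64(0.0)], 0], [[0.0047, -0.0015, np.float64(0.0)], 0], [[0.0063, -0.0019, np.float64(0.0)], 0], 
[[0.0016, -0.0004, np.float64(0.0)], 0], [[0.0032, -0.0007, np.float64(0.0)], 0], [[0.0049, -0.001, np.float64(0.0)], 0], [[0.0065, -0.0013, np.float64(0.0)], 0], 
[[0.0016, -0.0002, np.float64(0.0)], 0], [[0.0033, -0.0004, np.float64(0.0)], 0], [[0.0049, -0.0005, np.float64(0.0)], 0], [[0.0066, -0.0006, np.float64(0.0)], 0],
```

Emit:
send_rows([
  [[0.002, -0.0018, 0], 0],
  [[0.004, -0.0034, 0], 0],
  [[0.0061, -0.005, 0], 0],
  [[0.0083, -0.0065, 0], 0],
  [[0.0106, -0.008, 0], 0],
])

```text
clock: 26.07
tool_pos: [0.5533, 0.1631, 0.1458]
orientation: [179.9, 0.2, -1.3]
force: [-3.5, -1.3, 10.0]
opening: 0.0153
gripper_force: 30.0
```

Emit:
send_rows([
  [[0.0014, -0.0008, 0], 0],
  [[0.0029, -0.0016, 0], 0],
  [[0.0043, -0.0024, 0], 0],
  [[0.0058, -0.0032, 0], 0],
  [[0.0058, -0.0032, 0], 0],
])

```text
clock: 26.48
tool_pos: [0.5582, 0.1657, 0.1458]
orientation: [179.9, 0.2, -1.3]
force: [-2.8, -0.7, 10.2]
opening: 0.0152
gripper_force: 30.0
```

Emit:
send_rows([
  [[0.0015, -0.0007, 0], 0],
  [[0.003, -0.0014, 0], 0],
  [[0.0046, -0.002, 0], 0],
  [[0.0061, -0.0026, 0], 0],
  [[0.0061, -0.0026, 0], 0],
])

```text
clock: 26.9
tool_pos: [0.5631, 0.1678, 0.1458]
orientation: [179.9, 0.2, -1.3]
force: [-2.2, -0.1, 9.9]
opening: 0.0151
gripper_force: 30.0
```

Emit:
send_rows([
  [[0.0013, -0.0004, 0], 0],
  [[0.0025, -0.0008, 0], 0],
  [[0.0038, -0.0012, 0], 0],
  [[0.005, -0.0015, 0], 0],
  [[0.005, -0.0015, 0], 0],
])

```text
clock: 27.32
tool_pos: [0.5668, 0.1687, 0.1457]
orientation: [179.9, 0.2, -1.3]
force: [-3.6, -0.1, 9.8]
opening: 0.0154
gripper_force: 30.0
```

Emit:
send_rows([
  [[0.0012, -0.0003, 0], 0],
  [[0.0025, -0.0005, 0], 0],
  [[0.0037, -0.0008, 0], 0],
  [[0.005, -0.001, 0], 0],
  [[0.005, -0.001, 0], 0],
])

```text
clock: 27.73
tool_pos: [0.5698, 0.1689, 0.1455]
orientation: [179.8, 0.3, -1.3]
force: [-7.9, -0.1, 12.9]
opening: 0.015
gripper_force: 30.1
```

The depth collar has seated: force rises to 8 N at tap ≈ 5.9. Unload gently, then release.

Emit:
send_rows([
  [[-0.0015, 0.0003, 0], 0],
  [[-0.003, 0.0006, 0], 0],
  [[-0.0045, 0.001, 0], 0],
  [[-0.006, 0.0012, 0], 0],
  [[-0.007, 0.0014, 0], 0],
])

```text
clock: 28.15
tool_pos: [0.5652, 0.1683, 0.1457]
orientation: [179.9, 0.2, -1.3]
force: [-1.3, -0.7, 8.4]
opening: 0.0152
gripper_force: 30.0
```

Emit:
send_rows([
  [[0, 0, 0], 0],
  [[0, 0, 0], 0],
  [[0, 0, 0], 0],
  [[0, 0, 0], 0],
  [[0, 0, 0], 0],
], gripper=0.45)

```text
clock: 28.57
tool_pos: [0.5662, 0.1693, 0.1454]
orientation: [180.0, 0.1, -1.3]
force: [-0.7, -0.4, -0.1]
opening: 0.0382
gripper_force: 0.0
```

Emit:
send_rows([
  [[0, 0, -0.02], 0],
  [[0, 0, -0.06], 0],
  [[0, 0, -0.1], 0],
  [[0, 0, -0.14], 0],
  [[0, 0, -0.18], 0],
])

```text
clock: 28.98
tool_pos: [0.5662, 0.1693, 0.2912]
orientation: [180.0, 0.0, -1.3]
force: [-0.1, -0.0, -0.4]
opening: 0.0395
gripper_force: 0.0
```

Emit:
send_rows([
  [[-0.03, -0.03, 0], 0],
  [[-0.06, -0.07, 0], 0],
  [[-0.08, -0.11, 0], 0],
  [[-0.1, -0.15, 0], 0],
  [[-0.1, -0.19, 0], 0],
])

```text
clock: 29.4
tool_pos: [0.4875, 0.3242, 0.2906]
orientation: [-180.0, 0.0, -1.2]
force: [0.5, -0.9, 0.2]
opening: 0.0394
gripper_force: 0.0
```

```bash
python3 - <<'E'
from h import *
o=ctrl.get_obs(); print(o['clock'],o['tool_pos'],o['force'])
p=ctrl.snapshot("top"); s=ctrl.snapshot("scene")
a=cv2.resize(p["color"][140:260,230:380],(400,320),interpolation=cv2.INTER_CUBIC); b=cv2.resize(s["color"][180:300,220:345][:,:,:],(400,320),interpolation=cv2.INTER_CUBIC)
cv2.imwrite("pics/e.png",np.hstack([a,b])[:,:,::-1])
f=lambda q:(((proj(p,[q])[0]-[230,140])*[400/150,320/120]).round(0),((proj(s,[q])[0]-[220,180])*[3.2,320/120]).round(0))
an=np.radians(178.7)
for t in (1.2,1.5): print("post top if",t,f([.578+.075*np.cos(an+t),.0085+.075*np.sin(an+t),.066]))
for t in (5.5,5.9): print("knob top",t,f([.58+.054*np.sin(t+.02),.1185+.054*np.cos(t+.02),.1107]))
E
```

```text
29.4 [0.48747404 0.32417978 0.29059547] [ 0.45069078 -0.92250058  0.23123071]
post top if 1.2 (array([335., 193.]), array([232., 248.]))
post top if 1.5 (array([340., 170.]), array([265., 244.]))
knob top 5.5 (array([ 98., 198.]), array([87., 71.]))
knob top 5.9 (array([ 84., 178.]), array([103.,  60.]))
```

View pics/e.png

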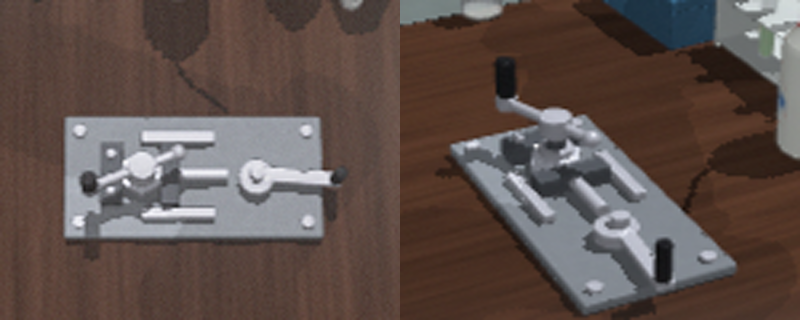

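The crop shows the post top at (340, 173) and the knob top at (88, 179). Both match the closed lever (1.5 rad) and the full-depth tap (5.9 rad). Handing in.

```bash
python3 -c "
from plant import ctrl
print(ctrl.close_job())"
```

```text
the job is handed in; nothing more can be done
None
```

The job is handed in at 29 s. The lever is closed against its stop, both chip binds were felt and broken with about a quarter turn back each, the depth collar is seated, everything is released and the bystanders were left alone. The hand-in returned no verdict.

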